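Release the sprung lid of a post-curing unit with its two latch buttons

TASK

Open the lid of the post-curing unit: with the two fingertips spread, press its pair of square latch buttons fully down together and keep both held until the sprung lid has risen by itself all the way to its stop, then let go and move clear. Do not touch the lid, do not press the round start key, and leave the other things on the deck and the table where they are.

Things in the scene. Friction and masses are not known exactly. Their poses are not given: they have to be found in the camera images.
- unit: post-curing unit, a fixed white box 360 mm wide (its y) and deep (its x), z up, turned up to 20 degrees; origin at the centre of its underside. Its front faces its -x, towards the robot. The front 105 mm of its top is a flat grey deck 125 mm above the table with the controls; behind it is the lid with an amber window, its top 147 mm above the table when shut.
- latch_left_top (a point): middle of the top of the left latch button (unit's +y side): a plain grey rectangular cap, 26 mm along the unit's x, 24 mm along its y, standing 11 mm above the deck (136 mm above the table); axes as the unit's. It goes straight down; the point moves with it. The two buttons stand side by side along the unit's y, 56 mm apart centre to centre, 32 mm free between, in frames 2 mm high.
- latch_right_top (a point): the same for the right latch button (at the unit's -y), same size and height
- latch_left (a joint): travel of the left latch button in m: 0 up, 0.007 fully down (then 4 mm above the deck). Sprung: starts to move at about 1.5 N, 5 N when fully down, so about 10 N for the pair; comes up again when let go. Its catch lets go of the lid from about 0.004 on; either catch alone holds the lid shut.
- latch_right (a joint): the same for the right latch button
- lid: the lid, 340 mm wide, 20 mm thick; origin at the middle of its lower front edge, 127 mm above the table when shut, 57 mm behind (unit's +x) the middle of the latch buttons. Hinged at its back, sprung and damped: with both buttons held its front edge rises by itself in 2 to 3 s to its stop, 46 mm up (173 mm), and stays. Let up too early, a safety catch stops it about half-way until both are pressed again.
- start_key_top (a point): middle of the top of the round start key, 22 mm across, 6 mm above the deck, on the deck 105 mm to the right (unit's -y) of the middle of the pair. Not to be pressed. Beyond it, 150 mm from that middle, is a round timer knob 32 mm across and 12 mm high.
- start_key (a joint): travel of the start key in m, 0 up, 0.004 down; about 1 N starts it, 3 N presses it fully
- model_deck: loose printed dental arch, a plaster-coloured horseshoe about 58 x 52 mm and 22 mm high; origin at its underside. It stands on the deck, about 130 mm left (unit's +y) of the middle of the pair
- model_front: loose printed dental arch, a plaster-coloured horseshoe about 58 x 52 mm and 22 mm high; origin at its underside. It lies on the table in front of the unit
- wheel_mid (a point): loose grey eight-spoked wheel lying flat on the table left of the unit, about 195 mm across the spoke ends, 18 mm high; the point is at its centre, 9 mm up
- resin_mid (a point): loose black resin bottle with a paper label, 72 mm across, 170 mm high, right of the unit; the point is at its centre, half-way up
- beaker_mid (a point): loose clear beaker, 72 mm across, 90 mm high, right of the unit; the point is at its centre, half-way up

How it is judged:
On the way, in this order (a step that is already met when the one before it is completed fails the run):
1. both latch buttons are down together (over 4 mm of their 7 mm) (value of joint each of latch_left, latch_right above 0.004 m), for 0.1 s.
2. the lid has risen practically to its stop (its front edge over 41 of 46 mm up) with both latch buttons still held down (all of step 1 and height (world z) of lid above 0.168 m), for 0.05 s.
At the end, for the whole second after the job is handed in: The lid stands open at its stop (front edge at least 41 of the 46 mm up) and at rest, both latch buttons are let go and up again (within 1.5 mm), the start key is up, and nothing else has been moved (height (world z) of lid above 0.168 m and linear speed of lid below 0.01 m/s and value of joint each of latch_left, latch_right, start_key below 0.0015 m); the robot touches nothing.
It fails at once if the robot touches the lid (over 1.5 N): its own spring raises it (contact force between any of the fingers, the arm and lid above 1.5 N).
It fails at once if the start key is pressed (over 2 mm) (value of joint start_key above 0.002 m).
It fails at once if one of the other things is moved or lifted (over 20 mm) (distance of any of model_deck, model_front, wheel_mid, resin_mid, beaker_mid from where it was at the start of the episode above 0.02 m).
It also fails if it takes over 40 s, if anything falls off the work surface, if the arm or the gripper's body presses on something with over 40 N, if the wrist force passes 120 N, or if a joint passes its speed limit or range.

ROBOT

A 6-joint arm with a two-finger parallel gripper is mounted at the origin on the work surface. World frame = base frame: x ahead of the robot, y to its left, z up, the work surface at z = 0. Lengths are in m, angles in rad, forces in N, time in s.
With the tool pointing down it reaches from about 0.25 to 0.725 m from the base axis. Payload 4 kg.
Tool frame: the origin (TCP) lies at the very end of the fingers, on their centre line; the grasp point (between the pads) lies 19 mm behind it (bot.pinch_z is the distance from the TCP to the grasp point, in m); z points along the fingers, x is the direction in which the jaws open and shut, and the axes are right-handed (so a half turn about z gives the same grasp; the last joint's range is limited). The gripper opens to 85 mm and grips with 20 to 120 N. Pads are 22 mm wide; open, the fingers measure 114 mm over their backs; the gripper's body (76 mm by 85 mm) begins 54 mm behind the grasp point. The pads swing forward as they close: fully open they stand 13 mm farther back than shut.
Start: joints at [-1.232, 0.241, 0.005, 1.335, 0, 1.571], TCP at [0.166, -0.472, 0.209] pointing down, gripper open.
Joint ranges: [-2.72, 2.72], [-1.05, 1.87], [-1.09, 1.28], [-1.99, 2.15], [-1.42, 1.44], [-3.14, 3.14]. Speed limits (rad/s): [2.79, 2.79, 3.14, 3.14, 3.14, 3.14].

INTERFACE

Orientations are given as a unit quaternion [x, y, z, w].
In Python, from workcell import bot gives the robot as it stands. The module is installed in compiled form; this text tells all that it offers.
- The arm moves only by the shell command python3 -m inch 'ROWS'. ROWS is JSON, a list of rows, each a list of 7 numbers: the shift along the tool's x, y, z scaled (see below), then the turn, a rotation vector about the tool's x, y, z scaled (see below), then the gripper command: -1 is fully open, 1 is shut, values between are in proportion. In form: [[x, y, z, wx, wy, wz, gripper], ...]. A call has exactly 8 rows; each row shifts and turns the commanded pose from where the row before left it, along the tool's axes as they then stand; what a row does not reach is not made up. The controller multiplies each number of a shift by 2.5 cm and each number of a turn by 180 degrees. A row lasts 1/10 s, in which the tool goes at most 50 mm and 8.59 degrees, less where a joint would pass 70% of its speed; a pose out of reach is approached as far as the arm can. A call with a number of a shift or a turn outside -1 to 1 is refused whole. A call with a gripper value outside its range is refused whole. The fingers move at their own pace and stop on an object; the grip force is fixed at half the most. Time passes only in rows, so rows that do not move let the fingers close, or fill a call up. It gives the time, the measured TCP pose, the force and the opening at its end, in the units of the state.
- bot.get_obs(): the state, without advancing time (a new reading comes with each control period).
- bot.camera(name): name is "scene" or "top" or "wrist"; returns (picture, depth): 480x640x3 uint8, blue, green, red; 480x640 float32, m along the optical axis (not along the pixel's ray), 0 where there is no reading.
- bot.get_calibration(name): a dict with "vfov" (degrees; the focal length in pixels is half the picture's height over the tangent of half this angle, whatever the lens; pixels are square), "cx", "cy" (the principal point, pixels), "dist_coeffs" ([k1, k2, p1, p2, k3] as OpenCV has them; the pictures are not rectified), "R" (3x3) and "t" (3): a world point X has camera coordinates R X + t. Camera axes: x right, y down, z forward; pixel columns grow to the right and rows downward; lengths in m; the calibration is good to about 2 mm. A picture is of the moment at which its call begins: read the wrist's pose just before it. get_calibration takes no time and is no camera call; for the wrist camera it gives the pose at the moment of the call.
- bot.job_done(): hands the job in, once; it reports no verdict.
The state is a dict: "clock": time; "joint_pos": joint angles; "joint_vel": joint speeds; "tau": joint torques, N m; "eef_pos": TCP position; "tool_rot": TCP orientation; "ft_force": force on the tool from outside, world axes, zero at the start; "ft_torque": the same for the moment, N m; "grip_width": finger opening in m.
Only numpy, scipy, OpenCV 4.12 (cv2) and the standard library are available. Lean on these libraries where they do the work, as an engineer would, in place of code of your own. Each camera call takes 0.05 s, during which the arm holds its last target.

## Working session

There is one attempt and no reset: what is moved stays moved. The work goes in short steps, Python scripts to look and compute and a shell command to move; the robot and the scene stay as the last step left them, time stands still between calls to the robot, and variables do not carry over. Pictures are saved under pics/ and viewed, and the job is handed in when it is done.

```bash
mkdir -p pics
python3 - <<'E'
from workcell import bot
import cv2,numpy as np
for n in ["top","scene"]:
    p,d=bot.camera(n); cv2.imwrite(f"pics/{n}0.png",p); np.save(f"pics/{n}0.npy",d)
    c=bot.get_calibration(n); print(n,c)
o=bot.get_obs(); print(o)
E
```

```text
top {'vfov': 48.546102788901585, 'cx': 321.6672514071104, 'cy': 240.69403074527344, 'dist_coeffs': array([0.00330458, 0.        , 0.        , 0.        , 0.        ]), 'R': array([[ 2.14802498e-02, -9.99769265e-01,  1.22324534e-04],
       [-9.90342786e-01, -2.12944817e-02, -1.36995295e-01],
       [ 1.36966291e-01,  2.82154995e-03, -9.90571691e-01]]), 't': array([0.04851326, 0.55703127, 1.06059435])}
scene {'vfov': 45.89965100595614, 'cx': 316.6102987408635, 'cy': 237.97469474238196, 'dist_coeffs': array([0.04648233, 0.        , 0.        , 0.        , 0.        ]), 'R': array([[-0.50728925,  0.86154824,  0.01980509],
       [ 0.60463416,  0.37220312, -0.70418916],
       [-0.61406445, -0.34525275, -0.70973614]]), 't': array([ 0.22413898, -0.26160484,  1.43181142])}
{'clock': 0.1, 'joint_pos': array([-1.23200849e+00,  2.41353731e-01,  3.86941229e-03,  1.33521421e+00,
       -1.31844310e-05,  1.57080846e+00]), 'joint_vel': array([-0.00082981, -0.00287704,  0.0028109 , -0.00098126, -0.00018723,
        0.00044601]), 'tau': array([ 1.62937185e-04, -3.73136795e+01,  2.53010130e+01,  1.08392152e-02,
       -2.64728203e-05, -7.60042525e-06]), 'eef_pos': array([ 0.16596567, -0.47100637,  0.20829798]), 'tool_rot': array([ 8.16189757e-01, -5.77783157e-01, -7.80096462e-04, -5.44141662e-04]), 'ft_force': array([0.50527009, 0.51791039, 0.57415531]), 'ft_torque': array([ 0.03615425,  0.00038108, -0.00017456]), 'grip_width': 0.08531433477407989}
```

View pics/top0.png

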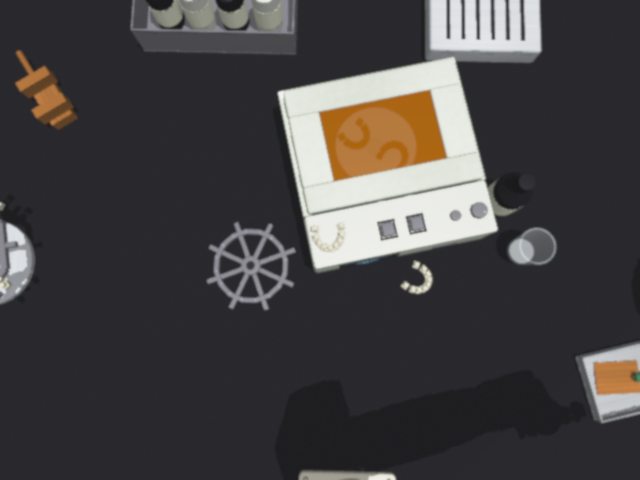

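View pics/scene0.png

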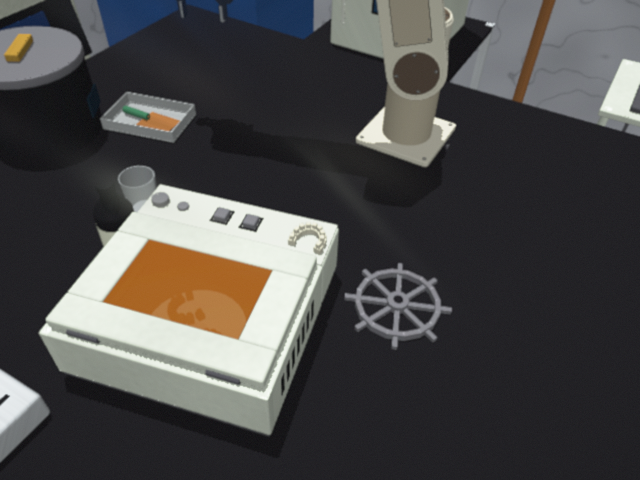

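The top view shows the left and right latch buttons at about (388,230) and (417,223). The start key is at (456,215), the knob at (479,210) and the deck arch at (328,236). I'll refine these.

```bash
cat > h.py <<'E'
import numpy as np,cv2
from workcell import bot
def K(c):
    f=240/np.tan(np.radians(c['vfov'])/2); return np.array([[f,0,c['cx']],[0,f,c['cy']],[0,0,1]])
def at_z(c,uv,z):
    u=cv2.undistortPoints(np.array([[uv]],float),K(c),np.array(c['dist_coeffs']))[0,0]
    r=c['R'].T@np.array([u[0],u[1],1]); o=-c['R'].T@c['t']; return o+r*(z-o[2])/r[2]
def proj(c,X):
    return cv2.projectPoints(np.array(X,float).reshape(-1,1,3),cv2.Rodrigues(c['R'])[0],c['t'],K(c),np.array(c['dist_coeffs']))[0][:,0]
E
python3 - <<'E'
from h import *
p=cv2.imread('pics/top0.png')
a=cv2.resize(p[180:280,300:500],None,fx=4,fy=4,interpolation=cv2.INTER_CUBIC); cv2.imwrite('pics/top0z.png',a)
p=cv2.imread('pics/scene0.png')
a=cv2.resize(p[180:260,140:340],None,fx=4,fy=4,interpolation=cv2.INTER_CUBIC); cv2.imwrite('pics/scene0z.png',a)
c=bot.get_calibration('top')
for uv,z in [((388,230),.136),((417,223),.136),((456,215),.131),((479,210),.137)]: print(at_z(c,uv,z))
E
```

```text
[ 0.5653861  -0.06436113  0.136     ]
[ 0.57994353 -0.11903812  0.136     ]
[ 0.59784644 -0.19409513  0.131     ]
[ 0.60723869 -0.236199    0.137     ]
```

View pics/top0z.png

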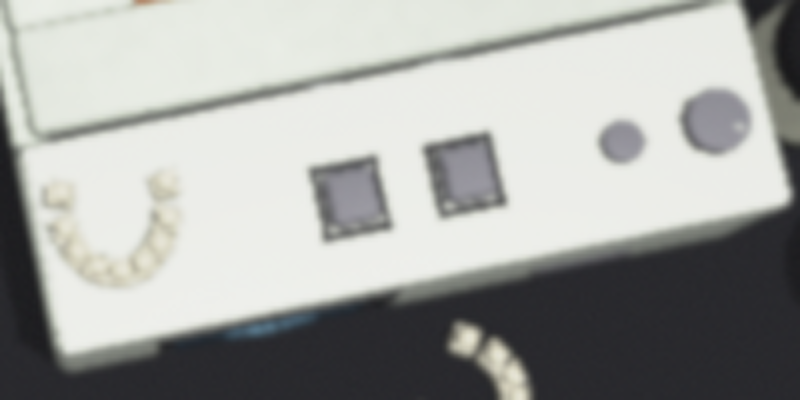

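View pics/scene0z.png

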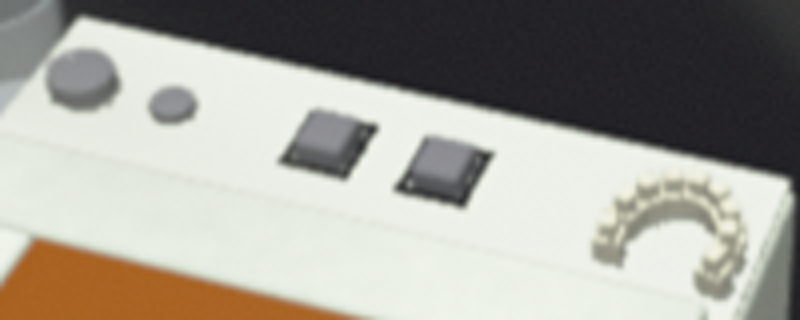

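Run:
```python
from h import *
for n,off,P in [('top',(300,180),dict(L=(355,193,.136),R=(470,172,.136),K=(622,141,.131),N=(718,120,.137),e1=(60,132,.1355),e2=(690,7,.1355),f1=(68,355,.125),f2=(785,195,.125))),('scene',(140,180),dict(L=(448,157,.136),R=(327,132,.136),K=(173,100,.131),N=(83,73,.137)))]:
    c=bot.get_calibration(n); W={}
    for k,(u,v,z) in P.items():
        W[k]=at_z(c,(off[0]+(u+.5)/4-.5,off[1]+(v+.5)/4-.5),z)
    m=(W['L']+W['R'])/2; 
    print(n,{k:w.round(4)[:2] for k,w in W.items()},'mid',m.round(4))
    for a,b in [('R','L'),('K','L'),('N','L'),('e2','e1'),('f2','f1')]:
        if a in W:
            d=W[b]-W[a]; print(a,b,np.hypot(*d[:2]).round(4),'yaw',np.degrees(np.arctan2(-d[0],d[1])).round(2))
```

```text
top {'L': array([ 0.5695, -0.0651]), 'R': array([ 0.5807, -0.1193]), 'K': array([ 0.5981, -0.1924]), 'N': array([ 0.608 , -0.2364]), 'e1': array([0.5958, 0.0747]), 'e2': array([ 0.6629, -0.2246]), 'f1': array([0.491 , 0.0686]), 'f2': array([ 0.5747, -0.2712])} mid [ 0.5751 -0.0922  0.136 ]
R L 0.0554 yaw 11.68
K L 0.1306 yaw 12.65
N L 0.1757 yaw 12.66
e2 e1 0.3067 yaw 12.64
f2 f1 0.35 yaw 13.85
scene {'L': array([ 0.5721, -0.0601]), 'R': array([ 0.587 , -0.1152]), 'K': array([ 0.6024, -0.1911]), 'N': array([ 0.6143, -0.2323])} mid [ 0.5796 -0.0876  0.136 ]
R L 0.0572 yaw 15.18
K L 0.1345 yaw 13.05
N L 0.1774 yaw 13.77
```

Run:
```python
from h import *
from scipy.spatial.transform import Rotation as R
o=bot.get_obs(); M=R.from_quat(o['tool_rot']).as_matrix(); print(M.round(3))
c=bot.get_calibration('wrist'); cw=-c['R'].T@c['t']; print('cam in tool',M.T@(cw-o['eef_pos']), 'cam axes in tool (rows x,y,z)',(c['R']@M).round(3))
p,d=bot.camera('wrist'); cv2.imwrite('pics/w0.png',p)
```

```text
[[ 0.332 -0.943 -0.001]
 [-0.943 -0.332  0.002]
 [-0.002  0.    -1.   ]]
cam in tool [ 0.00044139 -0.07034154 -0.16420129] cam axes in tool (rows x,y,z) [[ 1.     0.     0.   ]
 [-0.     0.961 -0.277]
 [-0.     0.277  0.961]]
```

View pics/w0.png

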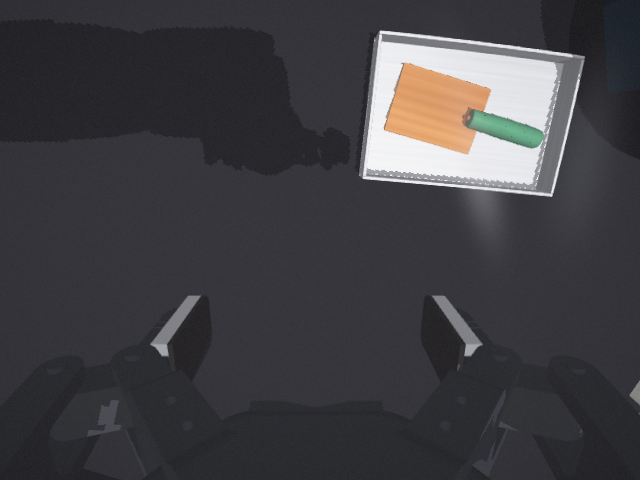

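```bash
python3 -m inch '[[0,-0.3,-0.6,0,0,0,-1],[-0.2,-0.8,-0.8,0,0,0,-1],[-0.45,-1,-0.6,0,0,0,-1],[-0.45,-1,0,0,0,0,-1],[-0.45,-1,0,0,0,0,-1],[-0.45,-1,0,0,0,0,-1],[-0.45,-1,0,0,0,0,-1],[-0.45,-1,0,0,0,0,-1]]'
python3 -m inch '[[-0.45,-1,0,0,0,0,-0.7],[-0.45,-1,0,0,0,0,-0.4],[-0.45,-1,0,0,0,0,-0.2],[-0.45,-1,0,0,0,0,0],[-0.45,-1,0,0,0,0,0],[-0.45,-1,0,0,0,0,0],[-0.45,-1,0,0,0,0,0],[-0.45,-1,0,0,0,0,0]]'
```

```text
clock: 0.95
eef_pos: [0.31, -0.3432, 0.2588]
tool_rot: [0.816, -0.578, -0.0, -0.0]
ft_force: [-0.2, -0.4, 0.8]
grip_width: 0.0855
clock: 1.75
eef_pos: [0.4687, -0.1919, 0.2588]
tool_rot: [0.816, -0.578, -0.0, 0.0]
ft_force: [-0.2, 0.4, 0.6]
grip_width: 0.0425
```

```bash
python3 -m inch '[[-0.5,-1,0,0,0,0,0],[-0.5,-1,0,0,0,0,0],[-0.5,-1,0,0,0,0,0],[-0.5,-1,0,0,0,0,0],[-0.4,-0.7,0,0,0,0,0],[-0.1,-0.4,0,0,0,0,0],[0,0,0,0,0,0.0356,0],[0,0,0,0,0,0,0]]'
python3 - <<'E'
from h import *
from scipy.spatial.transform import Rotation as R
o=bot.get_obs(); print(o['eef_pos'],R.from_quat(o['tool_rot']).as_matrix().round(3),o['grip_width'])
c=bot.get_calibration('wrist'); p,d=bot.camera('wrist'); cv2.imwrite('pics/w1.png',p); np.save('pics/w1.npy',d)
import pickle; pickle.dump(c,open('pics/w1c.pkl','wb'))
E
```

```text
clock: 2.55
eef_pos: [0.5676, -0.0916, 0.2586]
tool_rot: [0.783, -0.622, -0.0, 0.0]
ft_force: [0.5, -0.2, -0.0]
grip_width: 0.0427
[ 0.56757247 -0.0916272   0.25860518] [[ 0.225 -0.974 -0.001]
 [-0.974 -0.225 -0.   ]
 [-0.     0.001 -1.   ]] 0.0426891135322194
```

View pics/w1.png

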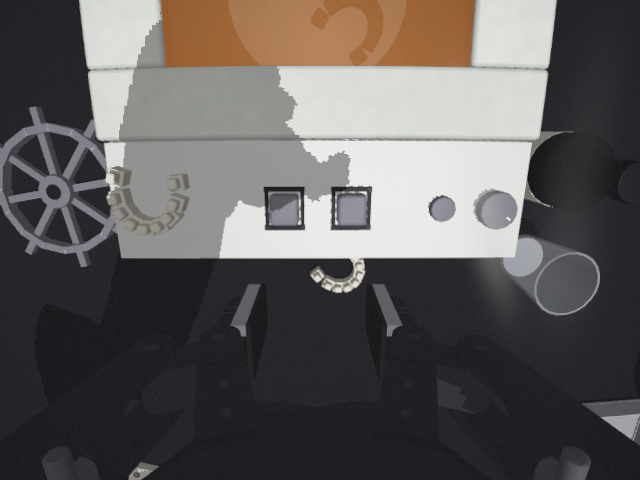

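The wrist view shows the latch caps at about (285,208) and (351,208), square to the picture. The start key is at (442,208) and the lid edge lies along row 140.

Run:
```python
from h import *
import pickle
c=pickle.load(open('pics/w1c.pkl','rb')); p=cv2.imread('pics/w1.png'); d=np.load('pics/w1.npy')
cv2.imwrite('pics/w1z.png',cv2.resize(p[170:250,240:400],None,fx=5,fy=5,interpolation=cv2.INTER_CUBIC))
print(d[208,285],d[208,352],d[240,318])
Ki=K(c)
def w(u,v):
    return c['R'].T@(np.array([(u-c['cx'])/Ki[0,0],(v-c['cy'])/Ki[1,1],1])*d[v,u]-c['t'])
# height map: points with z>.132 near each button
vs,us=np.mgrid[175:245,255:385]
P=np.array([w(u,v) for u,v in zip(us.ravel(),vs.ravel())]); print(np.percentile(P[:,2],[5,50,95]))
top=P[:,2]>P[:,2].max()-.005
Q=P[top]; U=us.ravel()[top]
for m in (U<318,U>318): print(m.sum(),np.array(Q[m]).mean(0).round(4),(Q[m].max(0)+Q[m].min(0))/2)
print('finger tip depths',d[290,252],d[290,378], w(252,290),w(378,290))
for v in (100,130,136,140,145,150): print(v, w(318,v).round(4))
```

```text
0.29257873 0.29319492 0.3101879
[0.12346168 0.12496476 0.13574398]
19 [ 0.6364 -0.0762  0.4227] [ 0.63644762 -0.07621432  0.42272644]
17 [ 0.6364 -0.0762  0.4227] [ 0.63644762 -0.07621432  0.42272644]
finger tip depths 0.1424855 0.1415453 [ 0.57247963 -0.06490867  0.29170894] [ 0.58407125 -0.11333026  0.29254395]
100 [ 0.659  -0.0724  0.1469]
130 [ 0.6388 -0.0771  0.1465]
136 [ 0.6347 -0.078   0.1462]
140 [ 0.6315 -0.0789  0.1194]
145 [ 0.6278 -0.0798  0.1246]
150 [ 0.624  -0.0806  0.125 ]
```

View pics/w1z.png

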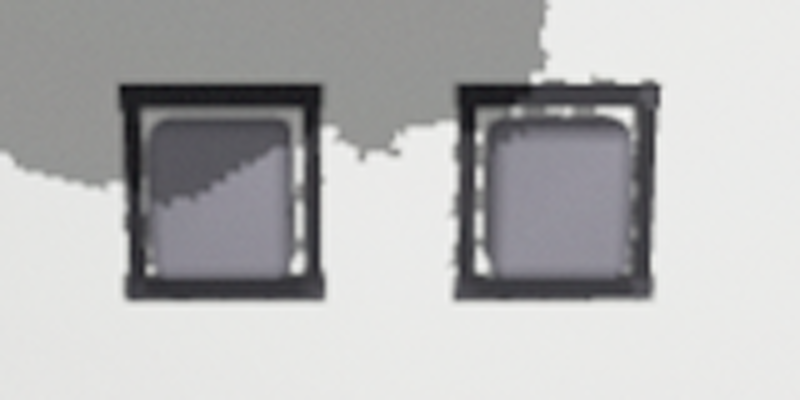

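Run:
```python
from h import *
import pickle
from scipy.spatial.transform import Rotation as R
c=pickle.load(open('pics/w1c.pkl','rb')); d=np.load('pics/w1.npy'); k=K(c)
vs,us=np.mgrid[175:245,255:385]; us=us.ravel();vs=vs.ravel()
D=d[vs,us]; P=np.stack([(us-c['cx'])/k[0,0]*D,(vs-c['cy'])/k[1,1]*D,D],1)
P=(P-c['t'])@c['R']
m=(P[:,2]>.132)&(P[:,2]<.14)&(D>0)
C=[]
o=bot.get_obs(); M=R.from_quat(o['tool_rot']).as_matrix()
for s in (us<318,us>=318):
    Q=P[m&s]; T=(Q-o['eef_pos'])@M; print(len(Q),np.median(Q,0).round(4),'tool span',np.percentile(T,1,0).round(4),np.percentile(T,99,0).round(4))
    T0=(np.percentile(T,1,0)+np.percentile(T,99,0))/2; C.append(T0); print('tool ctr',T0.round(4))
m0=(C[0]+C[1])/2; dd=C[1]-C[0]; print('mid tool',m0, 'world',M@m0+o['eef_pos'],'resid yaw in tool',np.degrees(np.arctan2(dd[1],dd[0])),np.hypot(*dd[:2]))
L=at_z(c,(284,209.4),.136);Rr=at_z(c,(352.1,209.4),.136); print('rgb',L,Rr,(L+Rr)/2,np.linalg.norm(L-Rr), ((L+Rr)/2-o['eef_pos'])@M)
```

```text
879 [ 0.5715 -0.0635  0.1352] tool span [-0.0383 -0.0226  0.1218] [-0.0153  0.0022  0.1264]
tool ctr [-0.0268 -0.0102  0.1241]
882 [ 0.5842 -0.1175  0.1352] tool span [ 0.0174 -0.0225  0.1219] [0.0406 0.0022 0.1262]
tool ctr [ 0.029  -0.0101  0.124 ]
mid tool [ 0.00108867 -0.01016513  0.12407044] world [ 0.57747435 -0.0906567   0.13471572] resid yaw in tool 0.06876454847772497 0.05583477027845457
rgb [ 0.57250175 -0.06418225  0.136     ] [ 0.58497505 -0.11812926  0.136     ] [ 0.5787384  -0.09115576  0.136     ] 0.0553702410608192 [ 0.0018612  -0.01128204  0.12278516]
```

```bash
python3 -m inch '[[0.05,-0.26,0.5,0,0,0,0],[0,0,0.8,0,0,0,0],[0,0,0.8,0,0,0,0],[0,0,0.8,0,0,0,0],[0,0,0.7,0,0,0,0],[0,0,0.5,0,0,0,0],[0,0,0.3,0,0,0,0],[0,0,0,0,0,0,0]]'
python3 - <<'E'
from h import *
o=bot.get_obs(); print(o['eef_pos'],o['ft_force'])
p,d=bot.camera('wrist'); cv2.imwrite('pics/w2.png',p)
p,d=bot.camera('scene'); cv2.imwrite('pics/s2.png',cv2.resize(p[130:290,120:360],None,fx=3,fy=3,interpolation=cv2.INTER_CUBIC))
E
```

```text
clock: 3.4
eef_pos: [0.5736, -0.0914, 0.1478]
tool_rot: [0.783, -0.622, -0.001, 0.001]
ft_force: [0.2, 0.1, 0.0]
grip_width: 0.0425
[ 0.57358446 -0.09136799  0.14779799] [0.22985422 0.09951879 0.01700166]
```

View pics/w2.png

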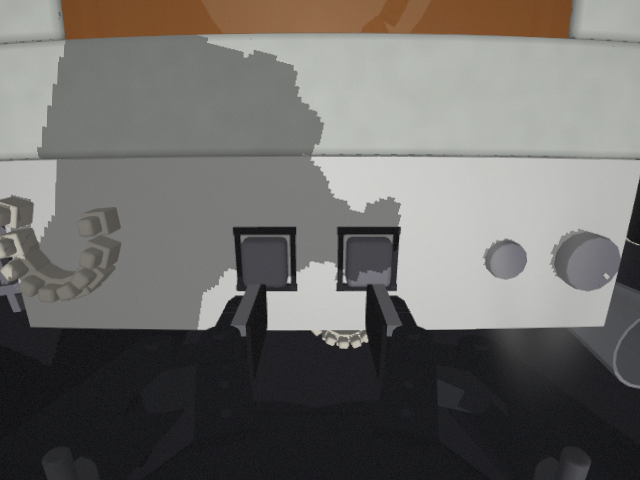

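View pics/s2.png

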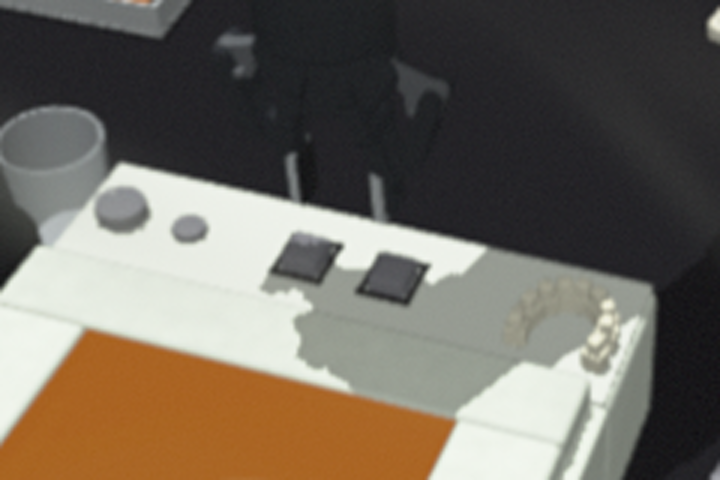

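Run:
```python
from h import *
from scipy.spatial.transform import Rotation as R
o=bot.get_obs(); M=R.from_quat(o['tool_rot']).as_matrix()
for n in ('wrist','scene'):
    c=bot.get_calibration(n)
    for z in (0,-.006,-.013,-.03):
        T=[[x,y,z] for x in (-.021,.021) for y in (-.011,.011)]
        q=proj(c,np.array(T)@M.T+o['eef_pos'])
        if n=='scene': q=(q-[120,130])*3
        print(n,z,q.round(0).tolist())
p,d=bot.camera('scene'); b=p[150:230,180:290].astype(float); b=255*(b/255)**.45
cv2.imwrite('pics/s2b.png',cv2.resize(b.astype('uint8'),None,fx=6,fy=6,interpolation=cv2.INTER_CUBIC))
p,d=bot.camera('wrist'); b=p[240:400,180:460].astype(float); b=255*(b/255)**.4
cv2.imwrite('pics/w2b.png',cv2.resize(b.astype('uint8'),None,fx=2.5,fy=2.5,interpolation=cv2.INTER_CUBIC))
```

```text
wrist 0 [[272.0, 261.0], [273.0, 302.0], [358.0, 261.0], [357.0, 302.0]]
wrist -0.006 [[270.0, 265.0], [272.0, 308.0], [360.0, 265.0], [358.0, 308.0]]
wrist -0.013 [[269.0, 271.0], [270.0, 315.0], [362.0, 271.0], [360.0, 315.0]]
wrist -0.03 [[263.0, 286.0], [265.0, 334.0], [367.0, 286.0], [365.0, 334.0]]
scene 0 [[373.0, 253.0], [387.0, 229.0], [306.0, 237.0], [322.0, 214.0]]
scene -0.006 [[372.0, 245.0], [387.0, 222.0], [305.0, 230.0], [321.0, 206.0]]
scene -0.013 [[371.0, 237.0], [386.0, 213.0], [304.0, 221.0], [320.0, 197.0]]
scene -0.03 [[369.0, 214.0], [384.0, 191.0], [301.0, 199.0], [317.0, 175.0]]
```

View pics/s2b.png

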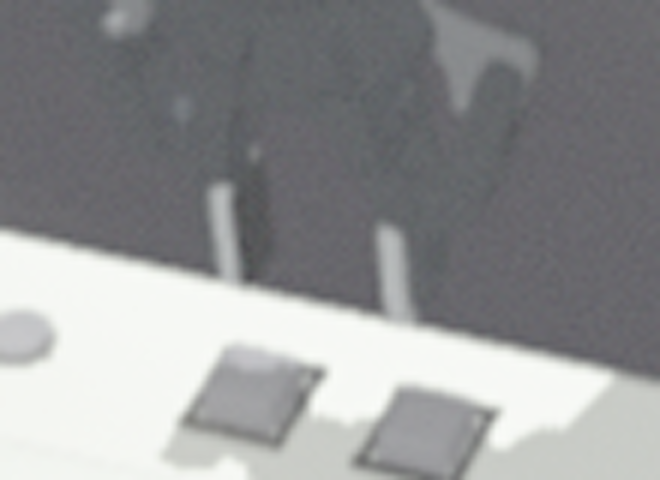

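View pics/w2b.png

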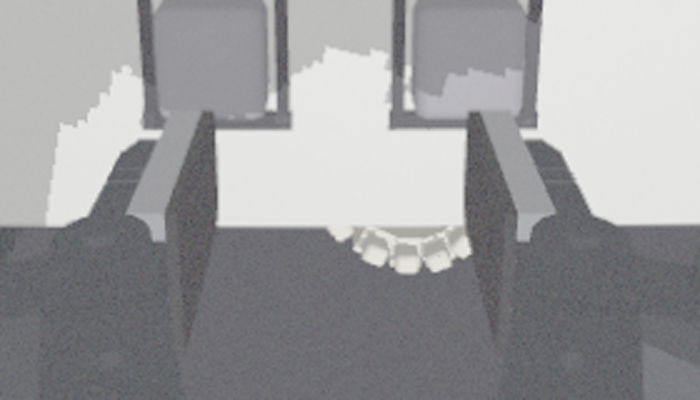

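Run:
```python
from h import *
from scipy.spatial.transform import Rotation as R
o=bot.get_obs(); M=R.from_quat(o['tool_rot']).as_matrix()
c=bot.get_calibration('wrist'); p,d=bot.camera('wrist'); k=K(c)
vs,us=np.mgrid[240:420,180:460]; us=us.ravel();vs=vs.ravel(); D=d[vs,us]
P=np.stack([(us-c['cx'])/k[0,0]*D,(vs-c['cy'])/k[1,1]*D,D],1)
T=(((P-c['t'])@c['R'])-o['eef_pos'])@M
m=(D>0)&(T[:,2]<.008)
for v in range(270,345,6):
    for side in (us<318,us>=318):
        s=m&side&(vs==v)
        if s.any():
            a=T[s]; print(v,us[s].min(),us[s].max(),'lowest tool z',a[:,2].max().round(4),'x',a[:,0].min().round(4),a[:,0].max().round(4),'y',np.median(a[:,1]).round(4))
# dense along inner face
for u,v in [(258,286),(262,288),(262,300),(265,310),(265,320),(262,340)]:
    print(u,v,T[(us==u)&(vs==v)].round(4))
print(c['dist_coeffs'])
```

```text
288 247 266 lowest tool z -0.0241 x -0.027 -0.0207 y -0.0112
288 366 385 lowest tool z -0.0238 x 0.0216 0.028 y -0.0112
294 244 266 lowest tool z -0.026 x -0.0272 -0.0205 y -0.0111
294 366 388 lowest tool z -0.0246 x 0.0214 0.0282 y -0.0112
300 229 266 lowest tool z -0.0252 x -0.0339 -0.0206 y -0.0102
300 366 403 lowest tool z -0.025 x 0.0214 0.0348 y -0.0099
306 225 267 lowest tool z -0.0234 x -0.0341 -0.0206 y -0.0082
306 365 407 lowest tool z -0.0233 x 0.0214 0.0352 y -0.0076
312 222 267 lowest tool z -0.0243 x -0.0341 -0.0206 y -0.0078
312 365 410 lowest tool z -0.024 x 0.0214 0.035 y -0.0074
318 219 267 lowest tool z -0.0259 x -0.0343 -0.0206 y -0.0076
318 365 413 lowest tool z -0.0249 x 0.0215 0.035 y -0.0077
324 216 267 lowest tool z -0.0263 x -0.0343 -0.0206 y -0.0071
324 365 416 lowest tool z -0.0254 x 0.0214 0.0349 y -0.0074
330 205 266 lowest tool z -0.0288 x -0.0339 -0.0206 y -0.0118
330 366 426 lowest tool z -0.0299 x 0.0214 0.0342 y -0.0118
336 200 265 lowest tool z -0.0315 x -0.0343 -0.0205 y -0.0119
336 367 432 lowest tool z -0.0317 x 0.0215 0.0351 y -0.0121
342 195 263 lowest tool z -0.0384 x -0.0377 -0.0205 y -0.0118
342 369 459 lowest tool z -0.0389 x 0.0214 0.0416 y -0.0118
258 286 [[-0.023  -0.0112 -0.0303]]
262 288 [[-0.021  -0.0116 -0.033 ]]
262 300 [[-0.0207 -0.0077 -0.0358]]
265 310 [[-0.0208  0.0003 -0.0288]]
265 320 [[-0.0207  0.0039 -0.0305]]
262 340 [[-0.0207  0.0074 -0.0401]]
[-0.05627316  0.          0.          0.          0.        ]
```

Wrist depth puts the finger tips about 24 mm behind the nominal TCP at this opening, so I'll go down step by step and watch the force.

```bash
python3 -m inch '[[0,0.08,0.3,0,0,0,0],[0,0,0.3,0,0,0,0],[0,0,0.2,0,0,0,0],[0,0,0.1,0,0,0,0],[0,0,0.1,0,0,0,0],[0,0,0,0,0,0,0],[0,0,0,0,0,0,0],[0,0,0,0,0,0,0]]'
python3 - <<'E'
from h import *
o=bot.get_obs(); print(o['eef_pos'],o['ft_force'])
p,d=bot.camera('scene'); b=p[150:230,180:290].astype(float); b=255*(b/255)**.45
cv2.imwrite('pics/s3b.png',cv2.resize(b.astype('uint8'),None,fx=6,fy=6,interpolation=cv2.INTER_CUBIC))
E
```

```text
clock: 4.45
eef_pos: [0.5726, -0.0918, 0.1244]
tool_rot: [0.783, -0.622, 0.0, -0.0]
ft_force: [0.6, 1.1, -0.8]
grip_width: 0.0426
[ 0.57258622 -0.09178129  0.12437968] [ 0.6381271   1.08827365 -0.76242817]
```

View pics/s3b.png

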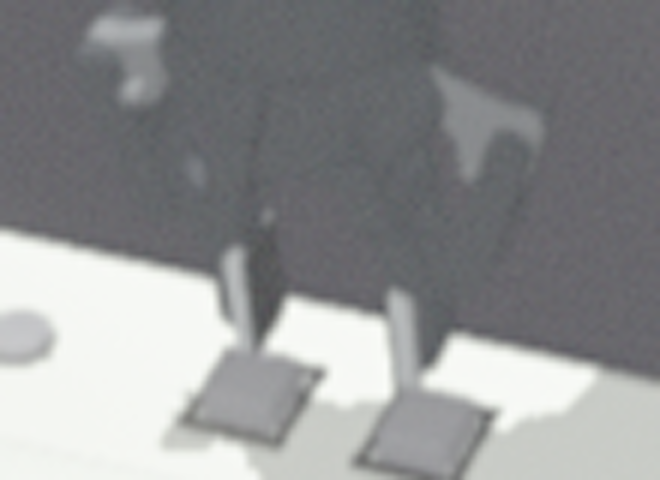

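```bash
python3 -m inch '[[0,0,0.12,0,0,0,0],[0,0,0.12,0,0,0,0],[0,0,0,0,0,0,0],[0,0,0,0,0,0,0],[0,0,0,0,0,0,0],[0,0,0,0,0,0,0],[0,0,0,0,0,0,0],[0,0,0,0,0,0,0]]'
python3 - <<'E'
from h import *
o=bot.get_obs(); print(o['eef_pos'],o['ft_force'])
p,d=bot.camera('scene'); b=p[150:230,180:290].astype(float); b=255*(b/255)**.45
cv2.imwrite('pics/s4b.png',cv2.resize(b.astype('uint8'),None,fx=6,fy=6,interpolation=cv2.INTER_CUBIC))
p,d=bot.camera('wrist'); b=p[200:440,140:500].astype(float); b=255*(b/255)**.4
cv2.imwrite('pics/w4b.png',cv2.resize(b.astype('uint8'),None,fx=2,fy=2,interpolation=cv2.INTER_CUBIC))
E
```

```text
clock: 5.3
eef_pos: [0.5724, -0.0917, 0.1182]
tool_rot: [0.783, -0.622, 0.0, -0.0]
ft_force: [0.7, -0.3, 0.0]
grip_width: 0.0426
[ 0.57240621 -0.09172781  0.1181797 ] [ 0.68879534 -0.34909142  0.00104353]
```

View pics/s4b.png

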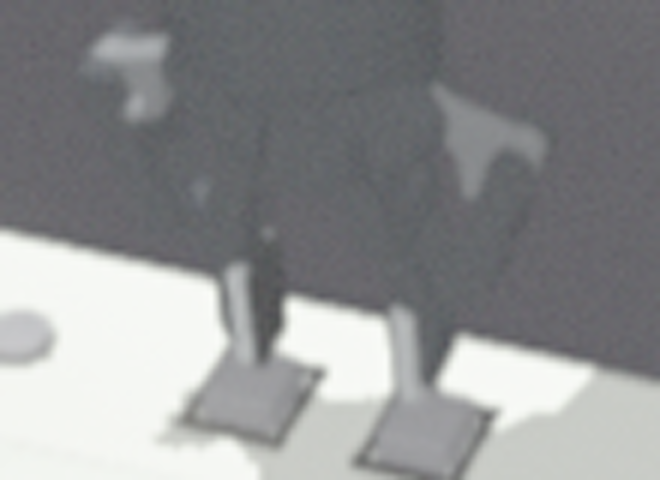

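View pics/w4b.png

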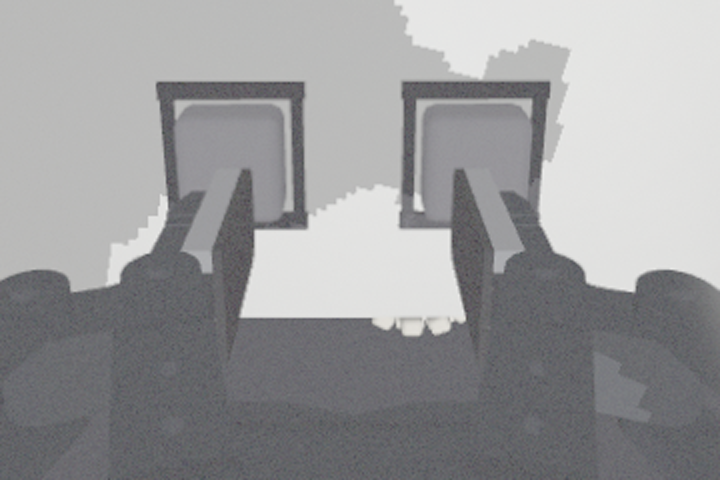

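```bash
python3 -m inch '[[0,0,0.1,0,0,0,0],[0,0,0.1,0,0,0,0],[0,0,0.06,0,0,0,0],[0,0,0,0,0,0,0],[0,0,0,0,0,0,0],[0,0,0,0,0,0,0],[0,0,0,0,0,0,0],[0,0,0,0,0,0,0]]'
```

```text
clock: 6.2
eef_pos: [0.5722, -0.0917, 0.1116]
tool_rot: [0.783, -0.622, -0.0, 0.0]
ft_force: [-0.5, -0.5, 1.5]
grip_width: 0.0426
```

```bash
python3 -m inch '[[0,0,0.06,0,0,0,0],[0,0,0.06,0,0,0,0],[0,0,0,0,0,0,0],[0,0,0,0,0,0,0],[0,0,0,0,0,0,0],[0,0,0,0,0,0,0],[0,0,0,0,0,0,0],[0,0,0,0,0,0,0]]'
python3 - <<'E'
from h import *
o=bot.get_obs(); print(o['eef_pos'],o['ft_force'],o['ft_torque'])
p,d=bot.camera('wrist'); b=p[200:440,140:500].astype(float); b=255*(b/255)**.4
cv2.imwrite('pics/w5b.png',cv2.resize(b.astype('uint8'),None,fx=2,fy=2,interpolation=cv2.INTER_CUBIC))
E
```

```text
clock: 7.0
eef_pos: [0.5723, -0.0917, 0.1092]
tool_rot: [0.783, -0.622, 0.0, -0.0]
ft_force: [-1.9, -0.4, 5.9]
grip_width: 0.0427
[ 0.57226088 -0.09172276  0.10917391] [-1.90318872 -0.36951228  5.93837225] [ 0.08248434  0.55053405 -0.00678541]
```

View pics/w5b.png

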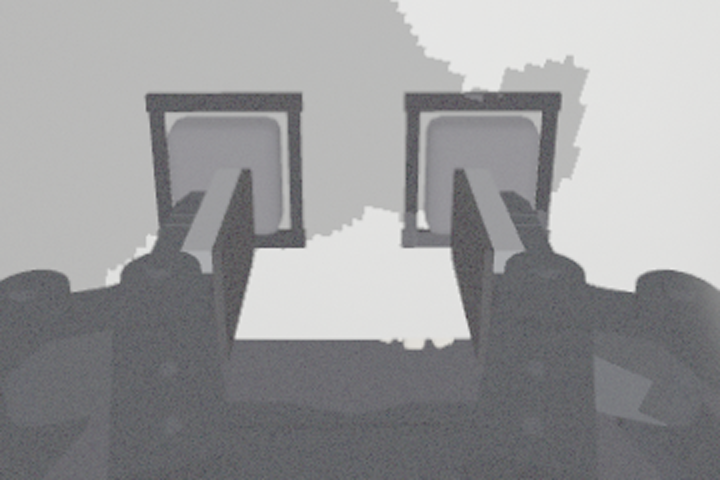

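Contact on both caps at TCP z ≈ 0.111. Next I'll press to full travel.

```bash
python3 -m inch '[[0,0,0.08,0,0,0,0],[0,0,0.08,0,0,0,0],[0,0,0.06,0,0,0,0],[0,0,0,0,0,0,0],[0,0,0,0,0,0,0],[0,0,0,0,0,0,0],[0,0,0,0,0,0,0],[0,0,0,0,0,0,0]]'
```

```text
clock: 7.85
eef_pos: [0.5723, -0.0917, 0.105]
tool_rot: [0.783, -0.622, 0.001, -0.0]
ft_force: [-4.1, 1.0, 11.3]
grip_width: 0.0428
```

```bash
python3 -m inch '[[0,0,0.04,0,0,0,0],[0,0,0,0,0,0,0],[0,0,0,0,0,0,0],[0,0,0,0,0,0,0],[0,0,0,0,0,0,0],[0,0,0,0,0,0,0],[0,0,0,0,0,0,0],[0,0,0,0,0,0,0]]'
python3 - <<'E'
from h import *
o=bot.get_obs(); print(o['eef_pos'],o['ft_force'],o['ft_torque'])
p,d=bot.camera('scene'); cv2.imwrite('pics/s6.png',p)
p,d=bot.camera('wrist'); cv2.imwrite('pics/w6.png',p)
E
```

```text
clock: 8.65
eef_pos: [0.5723, -0.0917, 0.1049]
tool_rot: [0.783, -0.622, 0.001, -0.0]
ft_force: [-7.2, 2.4, 15.9]
grip_width: 0.0428
[ 0.57234616 -0.09171941  0.10491048] [-7.24691279  2.43773162 15.94593274] [ 0.2394      1.46000042 -0.01522241]
```

View pics/s6.png

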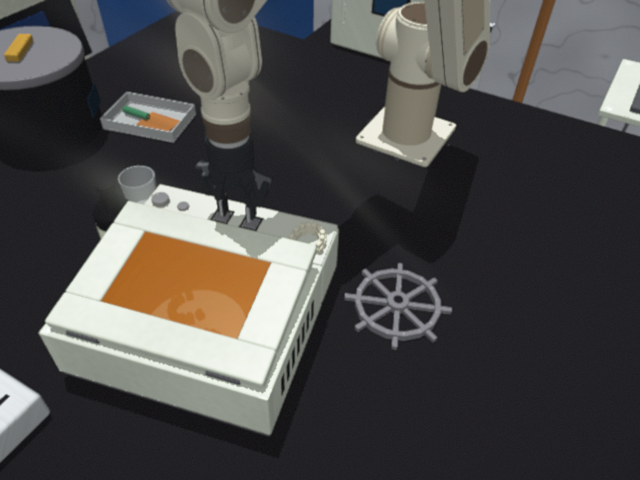

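View pics/w6.png

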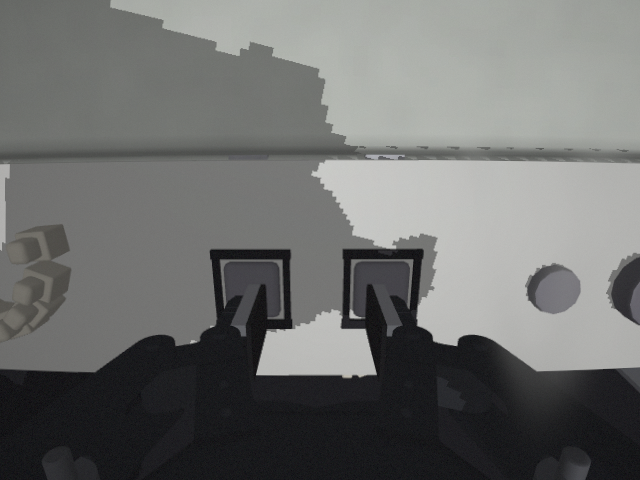

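```bash
python3 -m inch '[[0,0,0,0,0,0,0],[0,0,0,0,0,0,0],[0,0,0,0,0,0,0],[0,0,0,0,0,0,0],[0,0,0,0,0,0,0],[0,0,0,0,0,0,0],[0,0,0,0,0,0,0],[0,0,0,0,0,0,0]]'
python3 - <<'E'
from h import *
p,d=bot.camera('wrist'); cv2.imwrite('pics/w7.png',p)
c=bot.get_calibration('scene')
p,d=bot.camera('scene'); cv2.imwrite('pics/s7.png',p)
E
```

```text
clock: 9.55
eef_pos: [0.5724, -0.0918, 0.1049]
tool_rot: [0.783, -0.623, 0.001, -0.001]
ft_force: [-7.1, 0.2, 16.0]
grip_width: 0.0426
```

View pics/w7.png

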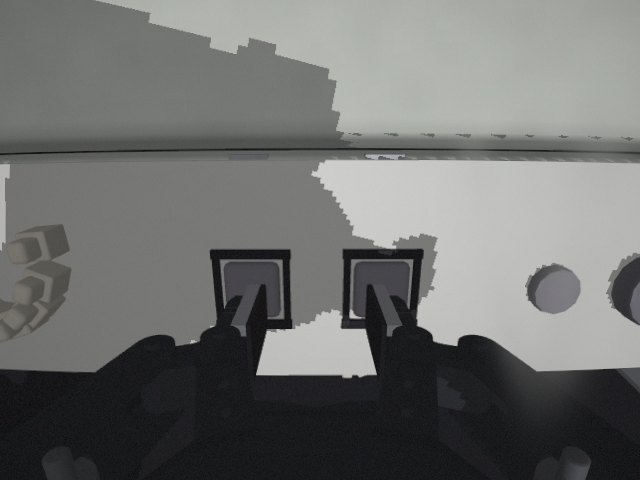

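View pics/s7.png

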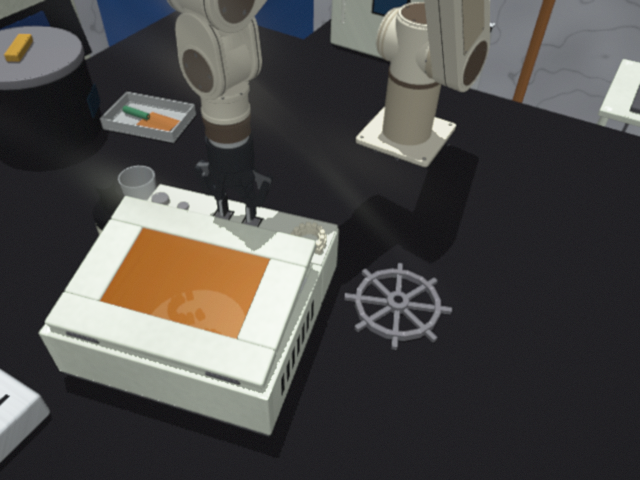

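The lid is rising: a gap now shows at its front edge near row 150 in the wrist view. I'll keep holding.

```bash
for i in 1; do python3 -m inch '[[0,0,0,0,0,0,0],[0,0,0,0,0,0,0],[0,0,0,0,0,0,0],[0,0,0,0,0,0,0],[0,0,0,0,0,0,0],[0,0,0,0,0,0,0],[0,0,0,0,0,0,0],[0,0,0,0,0,0,0]]'; done
python3 -m inch '[[0,0,0,0,0,0,0],[0,0,0,0,0,0,0],[0,0,0,0,0,0,0],[0,0,0,0,0,0,0],[0,0,0,0,0,0,0],[0,0,0,0,0,0,0],[0,0,0,0,0,0,0],[0,0,0,0,0,0,0]]'
cat > lid.py <<'E'
from h import *
import sys
from scipy.spatial.transform import Rotation as R
o=bot.get_obs(); M=R.from_quat(o['tool_rot']).as_matrix()
c=bot.get_calibration('wrist'); p,d=bot.camera('wrist'); k=K(c); cv2.imwrite(sys.argv[1],p)
for u in (150,320,500):
  r=[]
  for v in range(0,180,4):
    D=d[v,u]; X=c['R'].T@(np.array([(u-c['cx'])/k[0,0],(v-c['cy'])/k[1,1],1])*D-c['t']); r.append((X[2],v))
  print(u,'max z',max(r), [round(float(a),3) for a,_ in r[::4]])
print(o['eef_pos'],o['ft_force'])
E
python3 lid.py pics/w8.png
```

```text
clock: 10.45
eef_pos: [0.5723, -0.0918, 0.1049]
tool_rot: [0.783, -0.623, 0.001, -0.0]
ft_force: [-7.2, 1.0, 15.1]
grip_width: 0.0422
clock: 11.25
eef_pos: [0.5724, -0.0918, 0.1049]
tool_rot: [0.783, -0.623, 0.001, -0.0]
ft_force: [-6.5, 0.8, 16.8]
grip_width: 0.0428
150 max z (np.float64(0.19202574423014931), 108) [0.188, 0.187, 0.189, 0.189, 0.189, 0.189, 0.191, 0.191, 0.191, 0.181, 0.12, 0.125]
320 max z (np.float64(0.19159517787800287), 84) [0.187, 0.189, 0.187, 0.19, 0.19, 0.191, 0.189, 0.191, 0.19, 0.18, 0.124, 0.124]
500 max z (np.float64(0.1922419391751458), 116) [0.187, 0.187, 0.188, 0.189, 0.19, 0.19, 0.19, 0.192, 0.191, 0.179, 0.12, 0.124]
[ 0.57235326 -0.09176026  0.1049172 ] [-6.5438471   0.83390022 16.81794124]
```

View pics/w8.png

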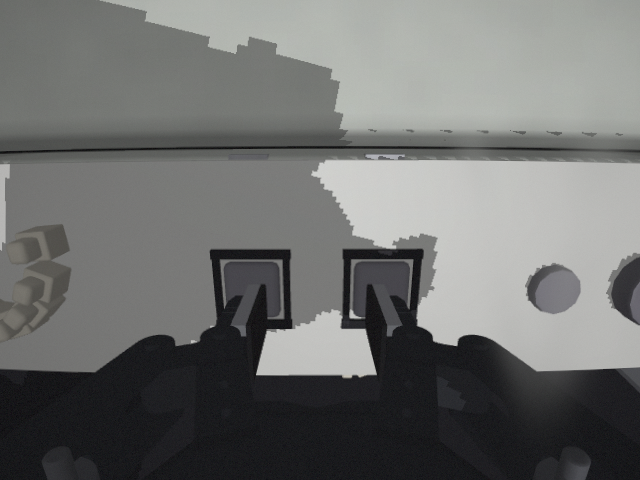

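The lid's top front edge is at 0.192 m, which matches the stop (173 mm plus about 20 mm). I'll hold once more to check, then retreat.

```bash
python3 -m inch '[[0,0,0,0,0,0,0],[0,0,0,0,0,0,0],[0,0,0,0,0,0,0],[0,0,0,0,0,0,0],[0,0,0,0,0,0,0],[0,0,0,0,0,0,0],[0,0,0,0,0,0,0],[0,0,0,0,0,0,0]]'; python3 lid.py pics/w9.png
python3 -m inch '[[0,0,-0.2,0,0,0,0],[0,0,-0.3,0,0,0,0],[0,0.1,-0.5,0,0,0,0],[0,0.2,-0.7,0,0,0,0],[0,0.2,-0.8,0,0,0,0],[0,0.2,-0.8,0,0,0,0],[0,0.2,-0.8,0,0,0,0],[0,0.1,-0.4,0,0,0,0]]'
python3 -m inch '[[0,0.3,-0.3,0,0,0,0],[0,0.5,-0.3,0,0,0,0],[0,0.5,0,0,0,0,0],[0,0.5,0,0,0,0,0],[0,0.5,0,0,0,0,0],[0,0.3,0,0,0,0,0],[0,0,0,0,0,0,0],[0,0,0,0,0,0,0]]'
python3 - <<'E'
from h import *
o=bot.get_obs(); print(o['eef_pos'],o['ft_force'],abs(o['joint_vel']).max())
p,d=bot.camera('scene'); cv2.imwrite('pics/s10.png',p)
p,d=bot.camera('top'); cv2.imwrite('pics/t10.png',p)
E
python3 lid.py pics/w10.png
```

```text
clock: 12.1
eef_pos: [0.5724, -0.0918, 0.1049]
tool_rot: [0.783, -0.623, 0.001, -0.0]
ft_force: [-5.7, 1.1, 16.2]
grip_width: 0.0429
150 max z (np.float64(0.19218410860599658), 120) [0.188, 0.189, 0.189, 0.188, 0.19, 0.19, 0.191, 0.192, 0.191, 0.181, 0.119, 0.125]
320 max z (np.float64(0.19173708117445568), 104) [0.188, 0.189, 0.189, 0.189, 0.189, 0.191, 0.191, 0.191, 0.191, 0.179, 0.124, 0.125]
500 max z (np.float64(0.19160996623800802), 116) [0.187, 0.188, 0.189, 0.189, 0.189, 0.191, 0.191, 0.191, 0.191, 0.18, 0.122, 0.126]
[ 0.57236908 -0.09175241  0.10493645] [-5.72803454  1.098147   16.22532582]
clock: 12.95
eef_pos: [0.5486, -0.0977, 0.2168]
tool_rot: [0.783, -0.623, 0.001, -0.001]
ft_force: [0.0, -0.2, -1.3]
grip_width: 0.0426
clock: 13.75
eef_pos: [0.4847, -0.1121, 0.2296]
tool_rot: [0.783, -0.623, 0.0, -0.0]
ft_force: [0.3, -0.8, -0.4]
grip_width: 0.0425
[ 0.48471086 -0.11205221  0.2296431 ] [ 0.27127168 -0.8171727  -0.37661843] 0.014059115796489515
150 max z (np.float64(0.14208131902276802), 64) [0.093, 0.054, 0.126, 0.125, 0.142, 0.125, 0.138, 0.133, 0.125, 0.125, 0.125, -0.001]
320 max z (np.float64(0.39376402548153533), 4) [0.084, 0.127, 0.125, 0.124, 0.124, 0.125, 0.124, 0.124, 0.125, 0.125, 0.125, -0.001]
500 max z (np.float64(0.12706364835314088), 40) [0.092, 0.126, 0.125, 0.125, 0.127, 0.125, 0.125, 0.124, 0.125, 0.125, 0.125, 0.001]
[ 0.48506847 -0.11192467  0.22953272] [0.57153849 0.30745748 0.4167385 ]
```

View pics/s10.png

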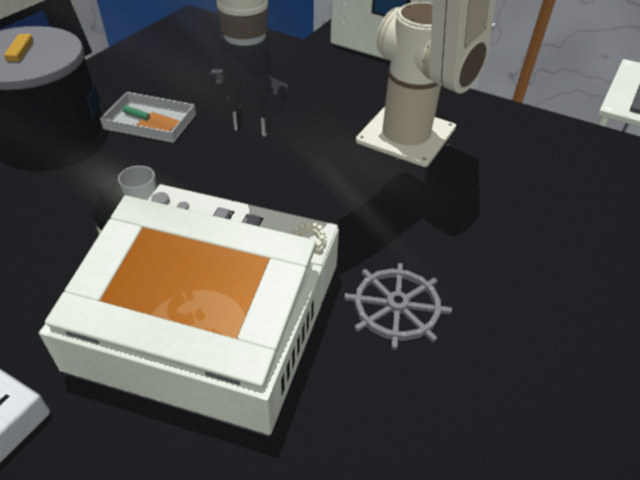

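View pics/w10.png

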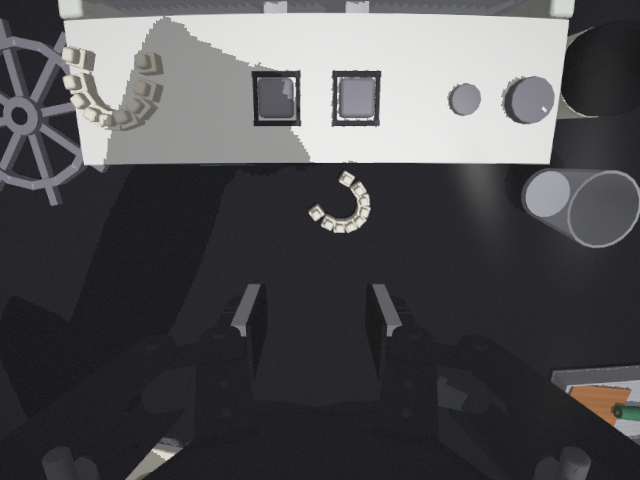

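View pics/t10.png

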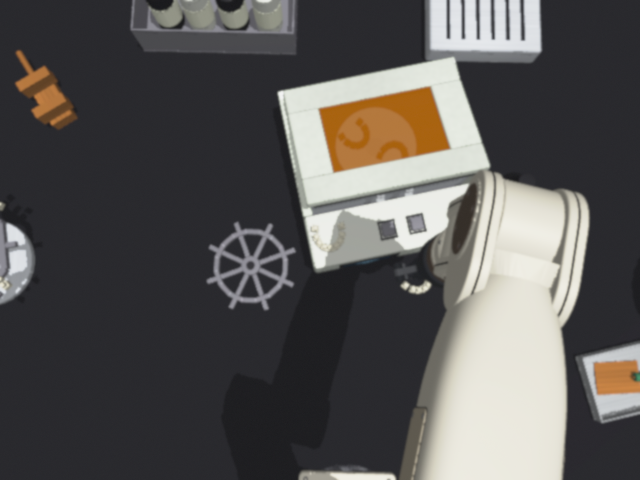

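The lid stands open, with the opening visible under its front edge in both the top and wrist views. The caps look raised, at (277,97) and (356,97) in the wrist view, and the arches, wheel and beaker are in place. One last check by depth, then I hand in.

```bash
python3 - <<'E'
from h import *
c=bot.get_calibration('wrist'); p,d=bot.camera('wrist'); k=K(c)
def z(c,d,k,us,vs):
    r=[]
    for u in us:
        for v in vs:
            D=d[v,u]; r.append((c['R'].T@(np.array([(u-c['cx'])/k[0,0],(v-c['cy'])/k[1,1],1])*D-c['t']))[2])
    return np.median(r).round(4)
for n,u,v in [('L',277,98),('R',356,98),('key',465,98),('deck',316,98)]: print(n,z(c,d,k,range(u-5,u+6),range(v-5,v+6)))
c=bot.get_calibration('top'); p,d=bot.camera('top'); k=K(c)
print('lid front',z(c,d,k,range(345,355),range(188,193)))
E
python3 -c "
from workcell import bot
print(bot.job_done())"
```

```text
L 0.1358
R 0.1357
key 0.1308
deck 0.1246
lid front 0.1907
the job is handed in; nothing more can be done
None
```

The lid is open at its stop and the job is handed in. With the fingers about 43 mm apart, I pressed both latch buttons to the bottom together (about 16 N). I held them for about 4 s until the lid had risen, then lifted straight up and backed away.

- **Lid:** its top front edge read 0.192 m while the buttons were still held, in two readings about 0.8 s apart. After release the top camera read 0.191 m, so it stayed open.
- **Buttons and start key:** both caps are back up at 0.136 m, and the start key is at 0.131 m, its unpressed height.
- **Other things:** by eye, both arches, the wheel and the beaker are where they were. The arm hid most of the resin bottle in the last top view; the arm did not go near it, but I did not measure its position.
- **Contact:** the gripper is clear of everything and the wrist force is near zero.

**Disagreements:** at that opening the finger tips were about 24 mm behind the stated TCP, more than I expected. I therefore found contact by force in small steps. While pressing there was a sideways force of 6 to 7 N, which I took to be friction at the caps; nothing I saw suggested contact with the lid.

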